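# Shut the sample trunk and push in its two catches

## Task

Close the black tin trunk for the day: push its half-open lid down until it is fully shut, then press the yellow catch fully in, and after that the blue catch fully in. Use only the fingertips: grip and lift nothing, do not raise the lid further, and leave the parcel, the stamp and the bottle standing around the trunk as they are.

Things in the scene. Friction and masses are not known exactly. Their poses are not given: they have to be found in the camera images.
- trunk: black tin trunk, fixed to the bench, 220 mm deep (x) by 340 mm wide (y) by 140 mm high without its lid. Origin: centre of its underside, on the table. Its x axis points from the front (towards the robot) to the back, z up.
- lid_push (a point): a point on the upper face of the lid, on its centre line, 160 mm from the hinge and 63 mm from the front edge: a good place to push. It moves with the lid; with the lid shut it is 157 mm above the table, at x = -50 mm, y = 0 from the trunk's origin. The lid is 223 mm deep, 346 mm wide, 16 mm thick, and has a fixed steel bail handle 100 mm wide, reaching 27 mm above the lid's face, across it 75 mm from the hinge.
- lid_hinge (a point): middle of the lid's hinge line, on the top rim at the back of the trunk (x = +110 mm, z = 140 mm in the trunk's frame); the hinge runs along the trunk's y
- lid (a joint): opening angle of the lid, rad: 0 fully shut, growing as its front edge rises; it begins between 0.35 and 0.65. A stiff hinge keeps it at any angle; a slow push of 2 to 5 N down at lid_push moves it (more when pushed fast), and it stays shut once shut.
- yellow_top (a point): top centre of the yellow pad, a flat rectangle 26 mm (along the trunk's x) by 38 mm (along y), on top of a fixed bare-steel catch block 30 x 44 x 150 mm on the trunk's front face, near one end. The top is 172 mm above the table while up and 162 mm when fully in (then 12 mm above the block and 5 mm above the shut lid). Which colour is left and which right changes from start to start.
- blue_top (a point): top centre of the blue pad, a flat rectangle 26 mm (along the trunk's x) by 38 mm (along y), on top of a fixed bare-steel catch block 30 x 44 x 150 mm on the trunk's front face, near one end. The top is 172 mm above the table while up and 162 mm when fully in (then 12 mm above the block and 5 mm above the shut lid). Which colour is left and which right changes from start to start.
- yellow_pad (a joint): how far the yellow pad has been pushed down, m: 0 standing up, 0.010 fully in. It slides straight down against about 4 N of friction, has no spring and stays where it is left.
- blue_pad (a joint): how far the blue pad has been pushed down, m: 0 standing up, 0.010 fully in. It slides straight down against about 4 N of friction, has no spring and stays where it is left.
- parcel: bystander: loose orange parcel with a white band, 180 x 55 x 45 mm, lying beside the trunk's left (+y) side. Origin: centre of its underside.
- stamp: bystander: loose upright seal stamp, brass foot 34 mm across, wooden handle, 88 mm tall, standing in front of the trunk. Origin: centre of its underside.
- bottle: bystander: loose clear bottle with a white cap, 56 mm across, 160 mm tall, standing beside the trunk's right (-y) side. Origin: centre of its underside.

How it is judged:
On the way, in this order (a step that is already met when the one before it is completed fails the run):
1. the lid is fully shut, both catches still up (value of joint lid below 0.03 rad and value of joint each of yellow_pad, blue_pad below 0.003 m), for 0.2 s.
2. the yellow catch is pressed in, the blue one still up (value of joint yellow_pad above 0.008 m and value of joint blue_pad below 0.003 m and value of joint lid below 0.03 rad), for 0.1 s.
3. the blue catch is pressed in as well (value of joint each of blue_pad, yellow_pad above 0.008 m and value of joint lid below 0.03 rad), for 0.1 s.
At the end, for the whole second after the job is handed in: The lid is shut (within 0.03 rad), both pads are at least 8 of their 10 mm in, pressed yellow first and blue second after the lid was shut; parcel, stamp and bottle stand at rest within 20 mm of where they began and upright within 0.35 rad (all of step 3 and distance of each of parcel, stamp, bottle from where it was at the start of the episode below 0.02 m and angle between each of parcel, stamp, bottle's own z axis and vertical below 0.35 rad and linear speed of each of parcel, stamp, bottle below 0.02 m/s); the robot touches nothing.
It fails at once if a catch is pressed (more than 3 mm) while the lid is not yet shut (value of joint lid above 0.06 rad and value of joint any of yellow_pad, blue_pad above 0.003 m).
It fails at once if the blue catch is pressed (more than 3 mm) before the yellow one is in (value of joint blue_pad above 0.003 m and value of joint yellow_pad below 0.008 m).
It fails at once if the lid is lifted well beyond where it stood (above 0.8 rad) (value of joint lid above 0.8 rad).
It fails at once if the parcel, the stamp or the bottle is shifted more than 20 mm, lifted or tipped over (distance of any of parcel, stamp, bottle from where it was at the start of the episode above 0.02 m or angle between any of parcel, stamp, bottle's own z axis and vertical above 0.35 rad).
It also fails if it takes over 45 s, if anything falls off the work surface, if the arm or the gripper's body presses on something with over 40 N, if the wrist force passes 120 N, or if a joint passes its speed limit or range.

## Robot

A 6-joint arm with a two-finger parallel gripper is mounted at the origin on the work surface. World frame = base frame: x ahead of the robot, y to its left, z up, the work surface at z = 0. Lengths are in m, angles in rad, forces in N, time in s.
With the tool pointing down it reaches from about 0.4 to 0.825 m from the base axis. Payload 7 kg.
Tool frame: the origin (TCP) lies at the centre of the arm's flange, where the gripper is bolted on; the fingertips stand 178 mm ahead of it and the grasp point (between the pads) lies 159 mm ahead of it; z points along the fingers, y is the direction in which the jaws open and shut (so a half turn about z gives the same grasp; the last joint's range is limited). The gripper opens to 88 mm and grips with 3 to 60 N. Pads are 19 mm wide; open, the fingers measure 130 mm over their backs; the gripper's body (78 mm by 193 mm) begins 47 mm behind the grasp point.
Start: joints at [0.288, 0.359, 0.012, 0, -1.224, -0.288], TCP at [0.675, -0, 0.405] pointing down, gripper open.
Joint ranges: [-3.07, 3.07], [-1.43, 2.12], [-1.02, 1.25], [-3.03, 1.67], [-3.05, -0], [-3.03, 3.03]. Speed limits (rad/s): [2.39, 2.39, 3.01, 3.14, 3.14, 3.14].

## Interface

Orientations are given as [roll, pitch, yaw] about the fixed x, y, z axes, in that order (R = Rz(yaw) Ry(pitch) Rx(roll)).
In Python, from station import arm gives the robot as it stands.
- The arm moves only by the shell command python3 -m handwheel 'ROWS' [OPENING] [FORCE]. ROWS is JSON, a list of rows, each a list of 4 numbers: the shift along the world's x, y, z in cm, then the turn about the world's z in rad. In form: [[dx, dy, dz, yaw], ...]. A call has 1 to 20 rows; each row shifts and turns the commanded pose from where the row before left it; what a row does not reach is not made up. A row lasts 1/10 s, in which the tool goes at most 50 mm and 8.59 degrees, less where a joint would pass 70% of its speed; a pose out of reach is approached as far as the arm can. A call is refused whole if a number of a shift passes 5 or a number of a turn 0.15, either way. A call with a gripper value outside its range is refused whole. OPENING is the closure, from 0 (fully open) to 1 (shut), set as the call begins (- or left out, the last holds). The fingers move at their own pace and stop on an object; FORCE is the grip in N (left out, the last holds). Time passes only in rows, so rows that do not move let the fingers close. It gives the time, the measured TCP pose, the force and the opening at its end, in the units of the state.
- arm.get_state(): the state, without advancing time (a new reading comes with each control period).
- arm.grab_frame(name): name is "scene" or "side" or "wrist"; returns a dict with "image" (384x512x3 uint8, red, green, blue), "depth" (384x512 float32, m along the optical axis (not along the pixel's ray), 0 where there is no reading), "vfov" (degrees; the focal length in pixels is half the picture's height over the tangent of half this angle, whatever the lens; pixels are square), "cx", "cy" (the principal point, pixels), "rvec" (rotation vector, rad) and "tvec" (3), from world to camera coordinates, as OpenCV has them. Camera axes: x right, y down, z forward; pixel columns grow to the right and rows downward; lengths in m; the calibration is good to about 2 mm. A picture is of the moment at which its call begins.
- arm.job_done(): hands the job in, once; it reports no verdict.
The state is a dict: "t": time; "q": joint angles; "qd": joint speeds; "joint_efforts": joint torques, N m; "eef_pos": TCP position; "ee_rot": TCP orientation; "force": force on the tool from outside, world axes, zero at the start; "moment": the same for the moment, N m; "width": finger opening in m.
Only numpy, scipy, OpenCV 4.12 (cv2) and the standard library are available. Lean on these libraries where they do the work, as an engineer would, in place of code of your own. Each camera call takes 0.05 s, during which the arm holds its last target.

## Working session

There is one attempt and no reset: what is moved stays moved. The work goes in short steps, Python scripts to look and compute and a shell command to move; the robot and the scene stay as the last step left them, time stands still between calls to the robot, and variables do not carry over. Pictures are saved under pics/ and viewed, and the job is handed in when it is done.

```bash
mkdir -p pics
python3 - <<'E'
from station import arm
import cv2,numpy as np
s=arm.get_state();print(s)
for n in("scene","side","wrist"):
    f=arm.grab_frame(n);cv2.imwrite(f"pics/{n}0.png",f["image"][:,:,::-1]);np.savez(f"{n}0.npz",**f)
    print(n,f["vfov"],f["cx"],f["cy"],f["rvec"],f["tvec"])
E
```

```text
{'t': 0.0, 'q': array([ 2.88116966e-01,  3.59359077e-01,  1.10546288e-02, -3.77024681e-04,
       -1.22406830e+00, -2.88111366e-01]), 'qd': array([ 0.0006254 , -0.00059669, -0.00107251, -0.00147879, -0.00109344,
       -0.00053687]), 'joint_efforts': array([-8.00930356e-04, -5.82726967e+01,  2.93058443e+01,  6.99745238e+00,
        6.93249181e-03, -2.06530804e-04]), 'eef_pos': array([6.74800315e-01, 1.41920510e-05, 4.03733739e-01]), 'ee_rot': array([ 3.13998049e+00, -1.08154991e-04, -1.57091904e+00]), 'force': array([1.29029767, 0.27429871, 0.80376683]), 'moment': array([-0.01981157,  0.00244846, -0.03270151]), 'width': 0.08759267917036524}
scene 50.017230776845736 254.56108056473946 193.82528764195393 [ 2.53047234  0.73017335 -0.21635252] [-0.52549998 -0.19013326  1.40352416]
side 52.764662621712034 255.6600922068039 185.84581354196195 [ 0.78091028 -2.40311792  1.29623928] [0.52188339 0.27407905 0.66429875]
wrist 70.79139597061932 257.66886168263187 191.1526288000607 [6.09288073e-05 3.10676049e+00 4.59679736e-01] [ 0.67485453 -0.03659762  0.39171156]
```

View pics/scene0.png

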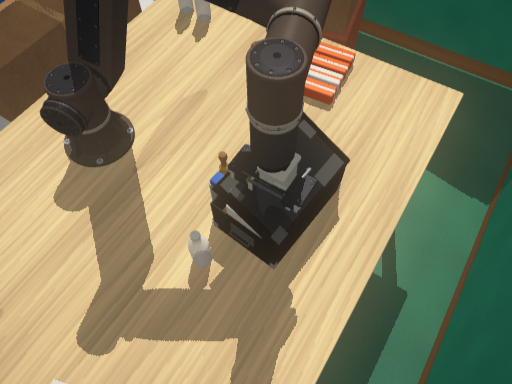

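View pics/side0.png

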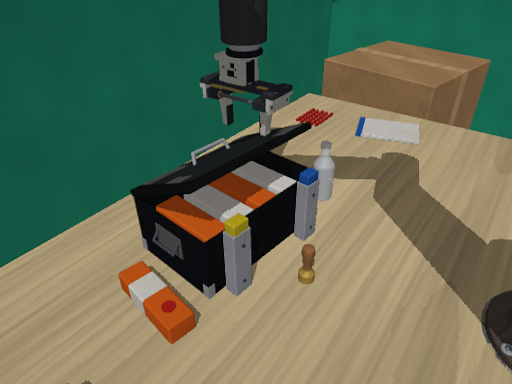

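View pics/wrist0.png

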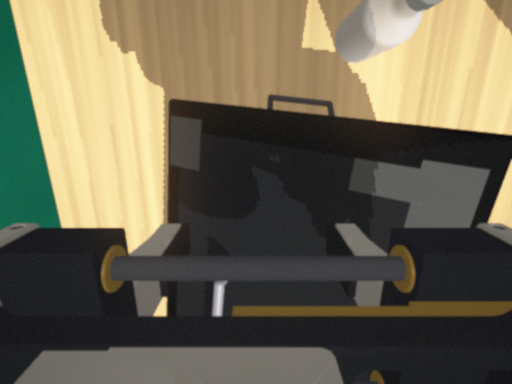

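Side view: the yellow pad is at about (236,223) on the left (+y) and blue at about (309,175). The stamp is at (307,265), the bottle at (324,172) and the lid edge runs from (140,190) to (310,128). In the scene view the arm covers most of the trunk.

```bash
cat > h.py <<'E'
import numpy as np,cv2
def load(n): return dict(np.load(n))
def geom(f):
    h=f["image"].shape[0];F=h/2/np.tan(np.radians(float(f["vfov"]))/2)
    R,_=cv2.Rodrigues(f["rvec"]);return F,R,np.asarray(f["tvec"])
def cloud(f):
    F,R,t=geom(f);d=f["depth"];v,u=np.mgrid[:d.shape[0],:d.shape[1]]
    P=np.stack([(u-f["cx"])/F*d,(v-f["cy"])/F*d,d],-1)
    return (P-t)@R
def ray(f,uv,z):
    F,R,t=geom(f);c=-R.T@t;r=R.T@np.array([(uv[0]-f["cx"])/F,(uv[1]-f["cy"])/F,1]);return c+r*(z-c[2])/r[2]
def pads(f):
    hsv=cv2.cvtColor(f["image"],cv2.COLOR_RGB2HSV);C=cloud(f);o={}
    for n,lo,hi in(("yellow",(22,150,60),(32,255,255)),("blue",(105,150,50),(125,255,255))):
        m=cv2.inRange(hsv,lo,hi)
        k,l,st,ce=cv2.connectedComponentsWithStats(m)
        o[n]=[]
        for i in range(1,k):
            if st[i,4]<25: continue
            p=C[(l==i)&(f["depth"]>0)]
            top=p[(p[:,2]>np.percentile(p[:,2],98)-.004)]
            o[n].append((st[i].tolist(),p.min(0).round(3),p.max(0).round(3),"topc",top.mean(0).round(4),len(top)))
    return o
E
python3 - <<'E'
from h import *
for n in("side","scene"):
    f=load(n+"0.npz")
    for k,v in pads(f).items():
        for x in v: print(n,k,x)
f=load("side0.npz");C=cloud(f)
for uv in((140,190),(310,126),(150,188),(300,130),(157,235),(307,278),(324,160),(326,145),(308,250),(185,330),(122,270),(190,320),(236,222),(309,174),(195,155),(228,143),(220,170),(235,160)):print(uv,C[uv[1],uv[0]].round(3))
E
```

```text
side yellow ([224, 214, 25, 23, 377], array([0.514, 0.161, 0.114]), array([0.546, 0.24 , 0.174]), 'topc', array([0.5263, 0.2217, 0.1717]), 175)
side blue ([356, 118, 9, 18, 85], array([ 0.611, -0.696,  0.005]), array([ 0.66 , -0.555,  0.018]), 'topc', array([ 0.6362, -0.6246,  0.0147]), 62)
side blue ([299, 168, 19, 18, 250], array([ 0.491, -0.015,  0.149]), array([0.519, 0.022, 0.174]), 'topc', array([0.5045, 0.0042, 0.1716]), 110)
(140, 190) [0.738 0.259 0.174]
(310, 126) [ 0.542 -0.059  0.244]
(150, 188) [0.698 0.263 0.197]
(300, 130) [ 0.548 -0.026  0.246]
(157, 235) [0.705 0.263 0.078]
(307, 278) [0.422 0.133 0.017]
(324, 160) [ 0.544 -0.151  0.117]
(326, 145) [ 0.544 -0.153  0.159]
(308, 250) [0.428 0.127 0.084]
(185, 330) [0.536 0.361 0.012]
(122, 270) [ 0.759  0.327 -0.002]
(190, 320) [0.534 0.349 0.028]
(236, 222) [0.523 0.226 0.173]
(309, 174) [0.499 0.011 0.172]
(195, 155) [ 1.389 -0.517 -0.299]
(228, 143) [ 0.74  -0.014  0.164]
(220, 170) [0.575 0.202 0.249]
(235, 160) [0.572 0.163 0.252]
```

Run:
```python
from h import *
f=load("side0.npz");i=f["image"][100:350,110:360,::-1]
cv2.imwrite("pics/crop0.png",cv2.resize(i,(600,600),interpolation=cv2.INTER_CUBIC))
```

```text
(no output)
```

View pics/crop0.png

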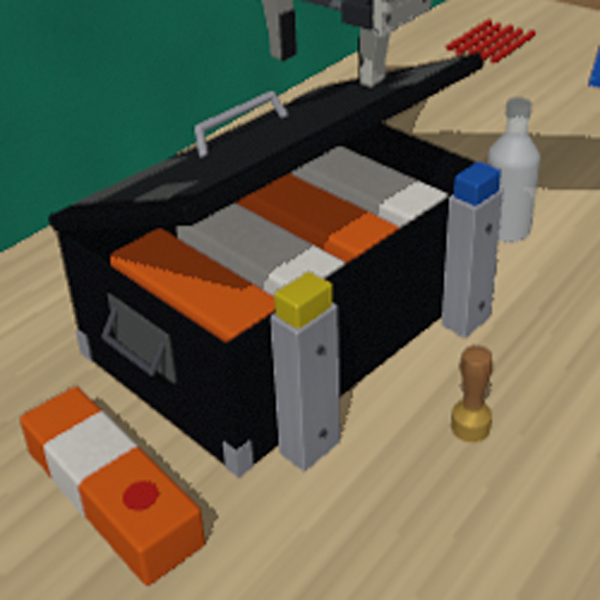

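```bash
python3 -m handwheel '[[0,0,3,0],[0,0,3,0],[0,0,3,0],[-1,3,0,0],[-1,3,0,0],[-1,3,0,0],[-1,1.2,0,0],[-1,0,0,0],[0,0,0,0],[0,0,0,0]]' 1 10
python3 - <<'E'
from station import arm
import cv2,numpy as np
from h import *
for n in("side","scene"):
    f=arm.grab_frame(n);cv2.imwrite(f"pics/{n}1.png",f["image"][:,:,::-1]);np.savez(f"{n}1.npz",**f)
    for k,v in pads(f).items():
        for x in v: print(n,k,x)
    C=cloud(f); 
    # lid-candidate points: in trunk frame
    a=-.1;X=np.array([np.cos(a),np.sin(a)]);Y=np.array([-np.sin(a),np.cos(a)])
    d=C[...,:2]-np.array([.749,.0895]);x=d@X;y=d@Y;z=C[...,2]-.14
    im=f["image"].max(-1)
    m=(abs(y)<.17)&(x<-.1)&(x>-.23)&(z>.03)&(z<.14)&(im<70)&(f["depth"]>0)
    xs,zs=x[m],z[m];print(n,m.sum())
    if m.sum()>50:
        # plane residual for top face: -? z=x*tan..
        A=np.c_[xs,y[m],np.ones(len(xs))];w=np.ones(len(xs),bool)
        for _ in range(6):
            c=np.linalg.lstsq(A[w],zs[w],rcond=None)[0];r=zs-A@c;w=abs(r)<max(.003,1.5*np.std(r[w]))
        print("plane",c,w.sum(),"angle",np.arctan(-c[0]),"front x",np.percentile(xs[w],2))
E
```

```text
t: 1.15
eef_pos: [0.6249, 0.1012, 0.495]
ee_rot: [-3.141, -0.0, -1.571]
force: [-0.0, 0.2, 0.2]
width: 0.0134
side yellow ([224, 214, 25, 23, 377], array([0.514, 0.16 , 0.115]), array([0.547, 0.24 , 0.173]), 'topc', array([0.5261, 0.2215, 0.1716]), 183)
side blue ([356, 118, 9, 18, 87], array([ 0.61 , -0.692,  0.003]), array([ 0.661, -0.557,  0.017]), 'topc', array([ 0.635 , -0.6215,  0.0145]), 66)
side blue ([299, 168, 19, 18, 249], array([ 0.491, -0.015,  0.149]), array([0.52 , 0.023, 0.174]), 'topc', array([0.5043, 0.0046, 0.1716]), 112)
side 2574
plane [-4.51538527e-01  1.00166066e-04  2.90859219e-02] 1568 angle 0.4241326296259242 front x -0.1848702766726241
scene yellow ([260, 127, 6, 8, 33], array([0.515, 0.143, 0.154]), array([0.569, 0.212, 0.251]), 'topc', array([0.5687, 0.1433, 0.2508]), 1)
scene 2641
plane [-0.47715892  0.00317087  0.02531567] 2331 angle 0.44520834685521643 front x -0.18120835106243058
```

View pics/side1.png

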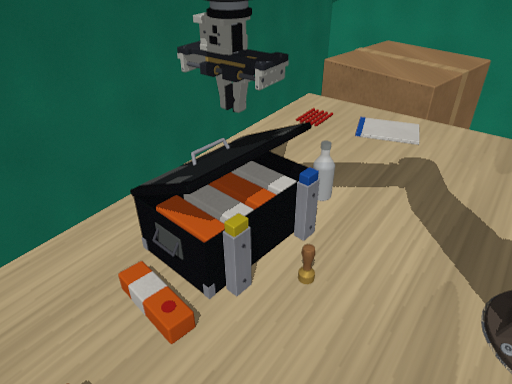

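View pics/scene1.png

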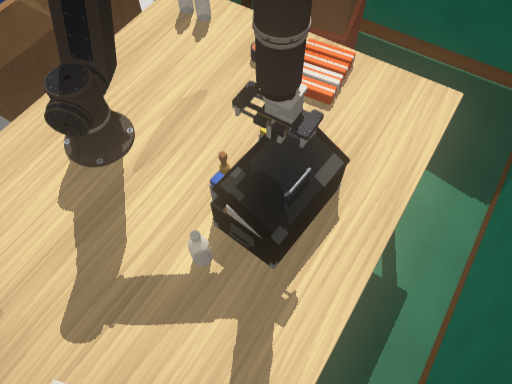

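Side view: the fingers are clear above the trunk at about (233,100), nothing else has moved, and the lid is at roughly 0.44 rad. I'll bring the closed fingertips down onto the lid.

```bash
python3 -m handwheel '[[0,0,-3,0],[-0.5,0.1,-3,0],[0,0,-1,0],[0,0,-0.4,0],[0,0,-0.4,0],[-0.2,0,-0.4,0],[-0.2,0,-0.4,0],[-0.2,0,-0.4,0],[-0.2,0,-0.4,0],[-0.2,0,-0.4,0]]'
```

```text
t: 2.25
eef_pos: [0.6099, 0.1032, 0.3969]
ee_rot: [-3.14, 0.001, -1.571]
force: [0.6, 1.5, 2.3]
width: 0.0004
```

```bash
python3 -m handwheel '[[-0.2,0,-0.4,0],[-0.2,0,-0.4,0],[-0.2,0,-0.4,0],[-0.2,0,-0.4,0],[-0.2,0,-0.4,0],[-0.2,0,-0.4,0],[-0.2,0,-0.4,0],[-0.2,0,-0.4,0],[-0.1,0,-0.4,0],[0,0,-0.4,0],[0,0,-0.4,0],[0,0,-0.4,0],[0,0,-0.4,0],[0,0,-0.4,0],[0,0,0,0]]'
```

```text
t: 3.75
eef_pos: [0.5929, 0.1029, 0.3398]
ee_rot: [3.141, -0.0, -1.571]
force: [-0.1, 0.4, -0.1]
width: 0.0005
```

```bash
python3 -m handwheel '[[0,0,-0.2,0],[0,0,-0.2,0],[0,0,-0.2,0]]'; python3 -m handwheel '[[0,0,-0.1,0],[0,0,0,0]]'
```

```text
t: 4.05
eef_pos: [0.5929, 0.103, 0.3352]
ee_rot: [-3.141, -0.0, -1.571]
force: [-11.3, 2.2, 21.1]
width: 0.0003
t: 4.25
eef_pos: [0.5928, 0.103, 0.3354]
ee_rot: [-3.141, 0.0, -1.57]
force: [-7.9, 1.0, 14.4]
width: 0.0008
```

```bash
python3 -m handwheel '[[0,0,-0.1,0],[0,0,-0.1,0],[0,0,0,0],[0,0,0,0]]';  python3 -m handwheel '[[0,0,2,0],[0,0,3,0],[0,0,3,0],[0,0,0,0],[0,0,0,0]]'
python3 - <<'E'
from station import arm
from h import *
for n in("side","scene"):
    f=arm.grab_frame(n);cv2.imwrite(f"pics/{n}2.png",f["image"][:,:,::-1])
    for k,v in pads(f).items():
        for x in v: print(n,k,x)
    C=cloud(f); a=-.1;X=np.array([np.cos(a),np.sin(a)]);Y=np.array([-np.sin(a),np.cos(a)])
    d=C[...,:2]-np.array([.749,.0895]);x=d@X;y=d@Y;z=C[...,2]-.14
    m=(abs(y)<.16)&(x<-.1)&(x>-.22)&(z>-.01)&(z<.05)&(f["image"].max(-1)<70)
    A=np.c_[x[m],y[m],np.ones(m.sum())];c=np.linalg.lstsq(A,z[m],rcond=None)[0];print(n,m.sum(),c,np.median(z[m]))
print(arm.get_state()["eef_pos"])
E
```

```text
t: 4.65
eef_pos: [0.5926, 0.103, 0.3352]
ee_rot: [-3.14, 0.0, -1.57]
force: [-13.7, 1.7, 26.6]
width: 0.0004
t: 5.15
eef_pos: [0.593, 0.103, 0.4122]
ee_rot: [-3.14, 0.001, -1.571]
force: [0.3, -0.2, -0.3]
width: 0.0005
side yellow ([224, 213, 25, 24, 404], array([0.514, 0.162, 0.114]), array([0.555, 0.24 , 0.174]), 'topc', array([0.5275, 0.2211, 0.1717]), 201)
side blue ([356, 118, 9, 18, 85], array([ 0.61 , -0.693,  0.004]), array([ 0.66 , -0.557,  0.017]), 'topc', array([ 0.6357, -0.6228,  0.0147]), 69)
side blue ([299, 167, 19, 19, 255], array([ 0.491, -0.043,  0.15 ]), array([0.523, 0.022, 0.174]), 'topc', array([0.5042, 0.0038, 0.1718]), 116)
side 5087 [ 0.06875457 -0.0013072   0.02735528] 0.01760776201829875
scene 1337 [-0.00150462  0.00099481  0.01805296] 0.018131269884807233
[0.5927308  0.10290989 0.41057055]
```

View pics/side2.png

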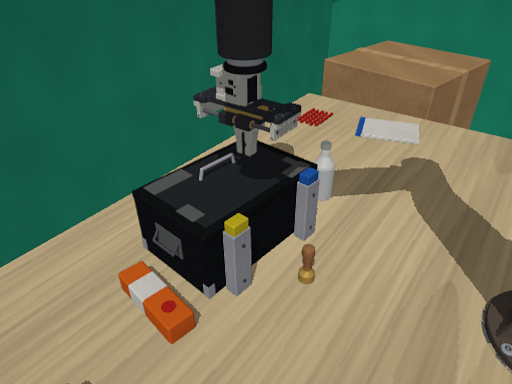

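Side view: the lid lies flat and shut, with both pads still up at (236,223) and (309,175). Measured slope is about 0. Next is yellow.

```bash
python3 -m handwheel '[[-2,3,0,0],[-2,3,0,0],[-2,3,0,0],[-0.9,2.8,0,0],[0,0,-2,0],[0,0,-2,0],[0,0,-0.5,0],[0,0,0,0]]'
```

```text
t: 6.05
eef_pos: [0.5238, 0.2208, 0.3653]
ee_rot: [3.139, -0.002, -1.571]
force: [-0.8, -0.2, 0.3]
width: -0.0002
```

```bash
python3 -c "
from station import arm
import cv2
f=arm.grab_frame('side');cv2.imwrite('pics/side3.png',cv2.resize(f['image'][80:300,120:360,::-1],(720,660)[:2])[:600])"
```

```text
(no output)
```

View pics/side3.png

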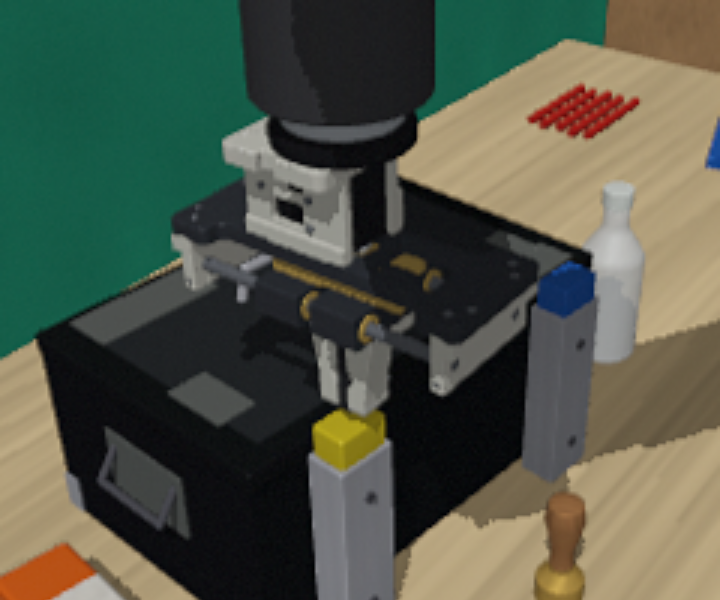

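The fingertips at about (352,405) in the crop stand centred over the yellow pad at (348,425). I'll press down slowly.

```bash
python3 -m handwheel '[[0,0,-0.5,0],[0,0,-0.5,0],[0,0,-0.4,0],[0,0,-0.3,0],[0,0,-0.3,0],[0,0,-0.3,0],[0,0,-0.2,0],[0,0,0,0]]'
```

```text
t: 6.9
eef_pos: [0.524, 0.2209, 0.3414]
ee_rot: [3.142, -0.0, -1.571]
force: [-1.1, 0.8, -0.1]
width: 0.0006
```

```bash
python3 -m handwheel '[[0,0,-0.2,0],[0,0,-0.2,0],[0,0,-0.1,0],[0,0,0,0]]'; python3 -m handwheel '[[0,0,-0.1,0],[0,0,-0.1,0],[0,0,0,0],[0,0,0,0]]'
```

```text
t: 7.3
eef_pos: [0.5238, 0.2209, 0.34]
ee_rot: [-3.14, 0.001, -1.57]
force: [-13.2, -3.3, 27.7]
width: 0.0006
t: 7.7
eef_pos: [0.5237, 0.2209, 0.3398]
ee_rot: [-3.138, 0.001, -1.569]
force: [-18.5, -4.3, 40.5]
width: 0.0007
```

```bash
python3 -m handwheel '[[0,0,1,0],[0,0,3,0],[0,0,1,0],[-0.5,-4,0,0],[-0.5,-4,0,0],[-0.5,-4,0,0],[-0.5,-4,0,0],[0,-4,0,0],[0,-1.7,0,0],[0,0,-1,0],[0,0,0,0]]'
python3 - <<'E'
from station import arm
from h import *
for n in("side",):
    f=arm.grab_frame(n);cv2.imwrite('pics/side4.png',cv2.resize(f['image'][80:280,120:360,::-1],(720,600)))
    for k,v in pads(f).items():
        for x in v: print(n,k,x)
print(arm.get_state()["eef_pos"])
E
```

```text
t: 8.8
eef_pos: [0.5036, 0.0038, 0.373]
ee_rot: [3.139, -0.0, -1.572]
force: [-0.1, -0.5, -0.9]
width: 0.0004
side yellow ([224, 217, 25, 20, 289], array([0.514, 0.162, 0.113]), array([0.547, 0.24 , 0.164]), 'topc', array([0.5274, 0.2206, 0.1617]), 196)
side blue ([299, 167, 19, 19, 253], array([ 0.491, -0.017,  0.151]), array([0.52 , 0.021, 0.174]), 'topc', array([0.5043, 0.0032, 0.1718]), 112)
[0.50384565 0.00426581 0.37360968]
```

View pics/side4.png

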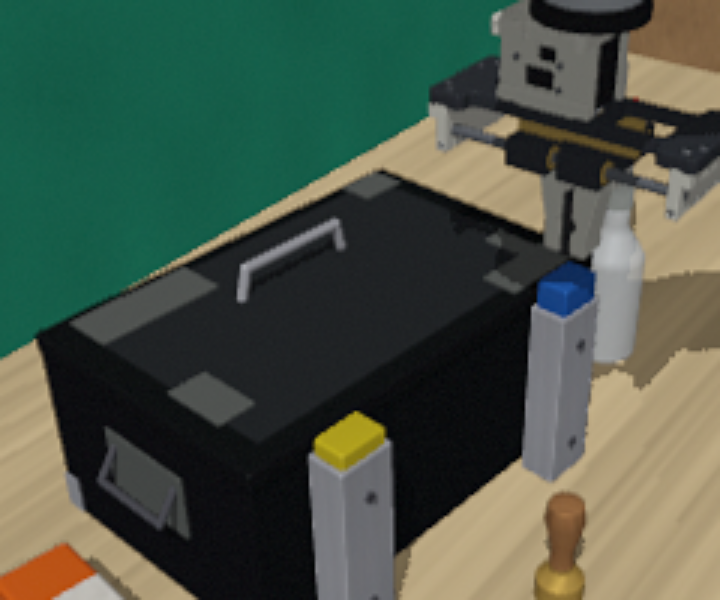

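Yellow is fully in (top at 0.162 m). The fingers are above the blue pad at (566,288) in the crop, and the bottle at (618,290) is behind and clear. Pressing blue.

```bash
python3 -m handwheel '[[0,0,-0.8,0],[0,0,-0.8,0],[0,0,-0.4,0],[0,0,-0.3,0],[0,0,-0.3,0],[0,0,-0.3,0],[0,0,-0.3,0],[0,0,-0.2,0],[0,0,0,0]]'; python3 -m handwheel '[[0,0,-0.2,0],[0,0,-0.1,0],[0,0,0,0],[0,0,0,0]]'
```

```text
t: 9.75
eef_pos: [0.5041, 0.004, 0.3405]
ee_rot: [-3.141, -0.0, -1.571]
force: [1.2, -0.1, 0.2]
width: 0.0007
t: 10.15
eef_pos: [0.504, 0.0039, 0.3401]
ee_rot: [-3.14, -0.0, -1.57]
force: [-11.0, 2.9, 23.3]
width: 0.0007
```

```bash
python3 -m handwheel '[[0,0,-0.1,0],[0,0,0,0],[0,0,1,0],[0,0,3,0],[0,0,4,0],[0,0,4,0],[0,0,0,0],[0,0,0,0]]'
python3 - <<'E'
from station import arm
from h import *
for n in("side",):
    f=arm.grab_frame(n);cv2.imwrite('pics/side5.png',f['image'][:,:,::-1])
    for k,v in pads(f).items():
        for x in v: print(n,k,x)
    C=cloud(f)
    for uv in((307,278),(324,160),(326,145),(308,250),(185,330),(190,320)):print(uv,C[uv[1],uv[0]].round(3))
    a=-.1;X=np.array([np.cos(a),np.sin(a)]);Y=np.array([-np.sin(a),np.cos(a)])
    d=C[...,:2]-np.array([.749,.0895]);x=d@X;y=d@Y;z=C[...,2]-.14
    for lo in(-.21,-.17,-.13,-.04):
        m=(abs(y)<.15)&(x>lo)&(x<lo+.03)&(z>0)&(z<.04);print(lo,np.median(z[m]))
print(arm.get_state()["eef_pos"])
E
```

```text
t: 10.95
eef_pos: [0.5041, 0.0039, 0.4574]
ee_rot: [-3.139, 0.001, -1.571]
force: [0.1, 0.0, -0.9]
width: 0.0008
side yellow ([224, 217, 25, 20, 288], array([0.514, 0.162, 0.113]), array([0.547, 0.239, 0.164]), 'topc', array([0.5273, 0.2209, 0.1618]), 195)
side blue ([356, 118, 9, 18, 85], array([ 0.612, -0.689,  0.002]), array([ 0.659, -0.558,  0.017]), 'topc', array([ 0.6358, -0.6238,  0.0145]), 69)
side blue ([299, 171, 19, 15, 182], array([ 0.491, -0.04 ,  0.147]), array([0.521, 0.021, 0.164]), 'topc', array([0.5048, 0.0034, 0.1618]), 118)
(307, 278) [0.422 0.132 0.015]
(324, 160) [ 0.544 -0.152  0.117]
(326, 145) [ 0.544 -0.154  0.158]
(308, 250) [0.428 0.127 0.084]
(185, 330) [0.536 0.361 0.012]
(190, 320) [0.533 0.35  0.03 ]
-0.21 0.01760438945742107
-0.17 0.0179415823167305
-0.13 0.01792558218281602
-0.04 0.018023638338505815
[0.50382046 0.00384968 0.45625799]
```

View pics/side5.png

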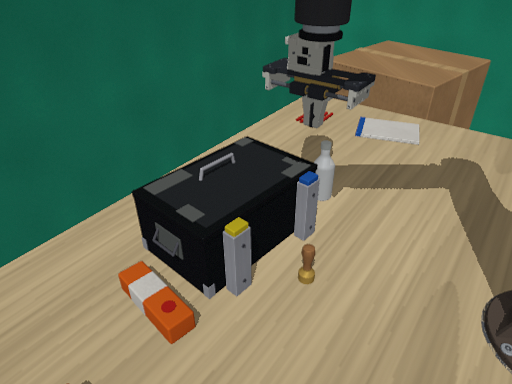

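Side view: the lid is flat, both pads are in at (236,227) and (309,178), the bystanders haven't moved and the gripper is clear at (315,110). I'm handing in.

```bash
python3 -c "
from station import arm
print(arm.job_done())"
```

```text
the job is handed in; nothing more can be done
None
```

I pushed the lid shut with the closed fingertips, pressed the yellow catch in, then the blue one. I lifted clear and handed the job in at about 11 s; no verdict is reported.

The last checks before handing in:
- **Lid:** flat from front to back. The face measured about 17.6–18 mm above the rim line, against the 17 mm given, which is within calibration error.
- **Catches:** both pad tops at 0.162 m, which is fully in. The side view showed yellow in and blue still up between the two presses.
- **Parcel, stamp and bottle:** the surface points I re-measured were within about 2 mm of where they began.
- **Robot:** touching nothing, with the fingertips about 0.12 m above the blue pad. The highest wrist force I read was about 45 N, from the fingertips on the yellow pad.

No check failed. The first two lid-angle fits differed slightly, at 0.42 and 0.45 rad, which did not affect the push.

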